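# Push the tall board carton along its roller lane into the inspection bay

### The job

Two cardboard cartons wait on the two roller lanes of the inspection bench, one tall and one flat. Push the tall carton slowly along its rollers all the way into the bay at the end of its lane, until it stands against the bay's end wall; do not shove, lift or tip it. Leave the flat carton where it waits, and take the gripper away at the end.

Things in the scene. Friction and masses are not known exactly. Their poses are not given: they have to be found in the camera images.
- track: Fixed level two-lane roller track. Origin on the bench under its middle; +y is the feed direction to the bays, x across, z up. Lanes centred at x = -46 and +46 mm, each 86 mm wide between 6 mm rails 60 mm high. Per lane 9 steel rollers, 20 mm thick, every 27 mm from y = -160 to +56 mm, tops 50 mm above the bench, turning almost freely. The -y end is open.
- bay_end (a point): Middle of the end wall's inner face at floor height, between the two bays (track x 0, y 175 mm); same axes as the track. A bay closes each lane: 105 mm deep, as wide as the lane, white walls 80 mm above the bench, open above and to the rollers; smooth floor 48 mm above the bench, 2 mm below the roller tops. A carton fully home has its origin 45 mm before this wall (y = -45 mm here).
- tall_carton: The tall closed cardboard carton, 80 mm across the lane (x), 90 mm along it (y), 75 mm high, 0.2 to 0.35 kg, standing on the rollers of either lane with 3 mm play to each rail, its axes nearly along the track's. Origin: centre of its underside. It slides on the bay floor with 1 to 5 N.
- flat_carton: The flat closed cardboard carton, 80 mm (x) by 90 mm (y) by 35 mm high, 0.15 kg, standing on the rollers of the other lane; not to be moved. Origin: centre of its underside.
Not all that is in view belongs to the job. Leave any green or orange look-alike of the tall_carton alone.

How it is judged:
By the outcome, as a careful person would: the job done as asked, in the order asked, and still so for the second after the job is handed in, with the robot touching nothing.
It also fails if it takes over 32 s, if anything falls off the work surface, if the arm or the gripper's body presses on something with over 40 N, if the wrist force passes 120 N, or if a joint passes its speed limit or range.

### The arm

A 6-joint arm with a two-finger parallel gripper is mounted at the origin on the work surface. World frame = base frame: x ahead of the robot, y to its left, z up, the work surface at z = 0. Lengths are in m, angles in rad, forces in N, time in s.
With the tool pointing down it reaches from about 0.325 to 0.925 m from the base axis. Payload 3.1 kg.
Tool frame: the origin (TCP) lies on the front face of the gripper's body, between the roots of the fingers; the fingertips stand 73 mm ahead of it and the grasp point (between the pads) lies 54 mm ahead of it; z points along the fingers, y is the line along which they close (so a half turn about z gives the same grasp; the last joint's range is limited). The gripper opens to 85 mm and grips with 20 to 120 N. Pads are 22 mm wide; open, the fingers measure 114 mm over their backs; the gripper's body (76 mm by 85 mm) begins 54 mm behind the grasp point. The pads swing forward as they close: fully open they stand 13 mm farther back than shut.
Start: joints at [-1.282, 0.217, 1.613, -0, 1.311, -0.112], TCP at [0.244, -0.575, 0.304] pointing down, gripper open.
Joint ranges: [-2.75, 2.75], [-0.78, 2.1], [0.31, 2.55], [-1.13, 4.27], [0.13, 2.63], [-2.58, 2.58]. Speed limits (rad/s): [2.79, 2.79, 3.14, 3.14, 3.14, 3.14].

### API

Orientations are given as a unit quaternion [w, x, y, z].
In Python, from station import ctrl gives the robot as it stands. The module is installed in compiled form; this text tells all that it offers.
- The arm moves only by the shell command python3 -m inch 'ROWS' [OPENING] [FORCE]. ROWS is JSON, a list of rows, each a list of 4 numbers: the shift along the tool's x, y, z scaled (see below), then the turn about the tool's z scaled (see below). In form: [[dx, dy, dz, roll], ...]. A call has 1 to 20 rows; each row shifts and turns the commanded pose from where the row before left it, along the tool's axes as they then stand; what a row does not reach is not made up. The controller multiplies each number of a shift by 0.04 m and each number of a turn by 0.12 rad. A row lasts 1/12 s, in which the tool goes at most 41.7 mm and 7.16 degrees, less where a joint would pass 70% of its speed; a pose out of reach is approached as far as the arm can. A call with a number of a shift or a turn outside -1 to 1 is refused whole. A call with a gripper value outside its range is refused whole. OPENING is the opening, from 0 (shut) to 1 (fully open), set as the call begins (- or left out, the last holds). The fingers move at their own pace and stop on an object; FORCE is the grip in N (left out, the last holds). Time passes only in rows, so rows that do not move let the fingers close. It gives the time, the measured TCP pose, the force, the opening and the grip force at its end, in the units of the state.
- ctrl.state(): the state, without advancing time (a new reading comes with each control period).
- ctrl.snapshot(name): name is "side" or "top" or "wrist"; returns a dict with "img" (420x560x3 uint8, blue, green, red), "K" (3x3 intrinsics, pixels), "rvec" (rotation vector, rad) and "tvec" (3), from world to camera coordinates, as OpenCV has them. Camera axes: x right, y down, z forward; pixel columns grow to the right and rows downward; lengths in m; the calibration is good to about 2 mm. A picture is of the moment at which its call begins. There is no depth.
- ctrl.finish_job(): hands the job in; it is judged then, once.
The state is a dict: "time": time; "qpos": joint angles; "joint_velocities": joint speeds; "effort": joint torques, N m; "ee_pos": TCP position; "tcp_rot": TCP orientation; "force": force on the tool from outside, world axes, zero at the start; "ft_torque": the same for the moment, N m; "width": finger opening in m; "grip_force": force on a finger pad.
Only numpy, scipy, OpenCV 4.12 (cv2) and the standard library are available. Lean on these libraries where they do the work, as an engineer would, in place of code of your own. Each camera call takes 0.05 s, during which the arm holds its last target. There are 200 camera calls.

## Working session

There is one attempt and no reset: what is moved stays moved. The work goes in short steps, Python scripts to look and compute and a shell command to move; the robot and the scene stay as the last step left them, time stands still between calls to the robot, and variables do not carry over. Pictures are saved under pics/ and viewed, at most 10 in all, crops included, and the job is handed in when it is done.

```bash
mkdir -p pics; python3 - <<'E'
from station import ctrl
import cv2,numpy as np,pickle
s={n:ctrl.snapshot(n) for n in("side","top")}
pickle.dump(s,open("s.pkl","wb"))
for n in s: cv2.imwrite(f"pics/{n}0.png",s[n]["img"])
st=ctrl.state();print(st["time"],st["ee_pos"],st["tcp_rot"],st["force"],st["width"])
E
```

```text
0.1 [ 0.24369716 -0.57488973  0.30265282] [-1.12261387e-03  9.79985482e-01  1.99065781e-01 -9.99170491e-05] [0.11864245 0.43868705 0.09388496] 0.08542361939938259
```

View pics/top0.png

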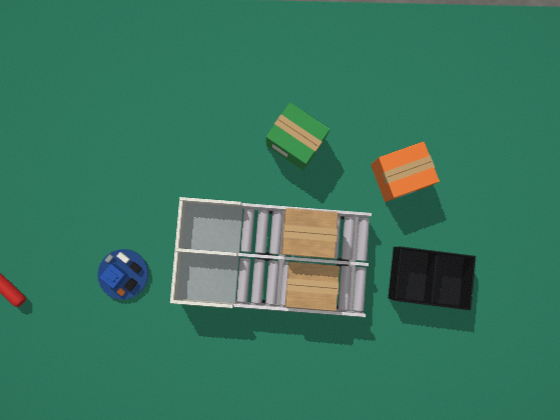

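View pics/side0.png

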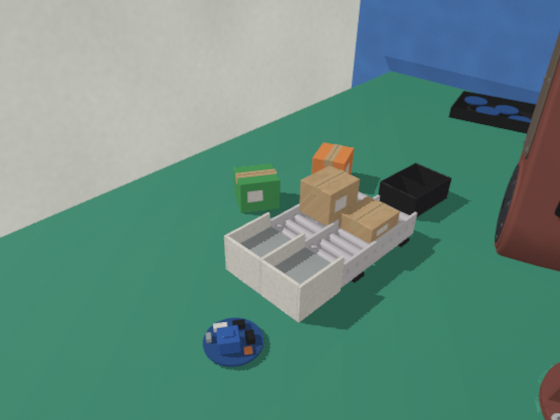

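The top view shows brown cartons at (310,233) and (312,287), a green look-alike at (298,135) and an orange one at (405,171). In the side view the far brown carton at (330,195) is the taller, which should match top (310,233). I'll check this in an enlarged crop.

```bash
cat > h.py <<'E'
import cv2,numpy as np
def ray(s,uv,z):
    R=cv2.Rodrigues(np.array(s["rvec"],float))[0];t=np.array(s["tvec"],float).ravel()
    d=R.T@np.linalg.solve(np.array(s["K"]),[uv[0],uv[1],1.]);c=-R.T@t
    return c+d*(z-c[2])/d[2]
def proj(s,P): return cv2.projectPoints(np.array(P,float).reshape(-1,1,3),np.array(s["rvec"],float),np.array(s["tvec"],float),np.array(s["K"],float),None)[0].reshape(-1,2)
E
python3 - <<'E'
import pickle,cv2,numpy as np
from h import *
s=pickle.load(open("s.pkl","rb"))
for n in s:
  R=cv2.Rodrigues(np.array(s[n]["rvec"],float))[0];print(n,-R.T@np.array(s[n]["tvec"]).ravel())
for uv in [(180,199),(173,304),(370,213),(365,315)]: print(uv,ray(s["top"],uv,.08 if uv[0]<200 else .06))
a=cv2.resize(s["top"]["img"][190:325,165:380],None,fx=3.7,fy=3.7,interpolation=2)
cv2.imwrite("pics/c1.png",a)
b=cv2.resize(s["side"]["img"][155:320,215:425],None,fx=3.6,fy=3.6,interpolation=2)
cv2.imwrite("pics/c2.png",b)
E
```

```text
side [0.1066346  0.60161001 0.59540803]
top [ 0.53678586 -0.0148646   0.98789804]
(180, 199) [0.6315118 0.1440814 0.08     ]
(173, 304) [0.44444959 0.15024134 0.08      ]
(370, 213) [ 0.61466992 -0.20255483  0.06      ]
(365, 315) [ 0.42898595 -0.19417319  0.06      ]
```

View pics/c1.png

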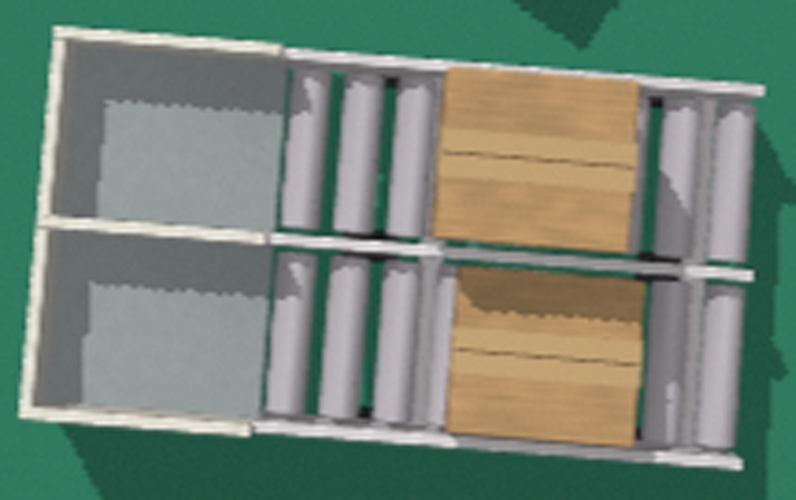

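View pics/c2.png

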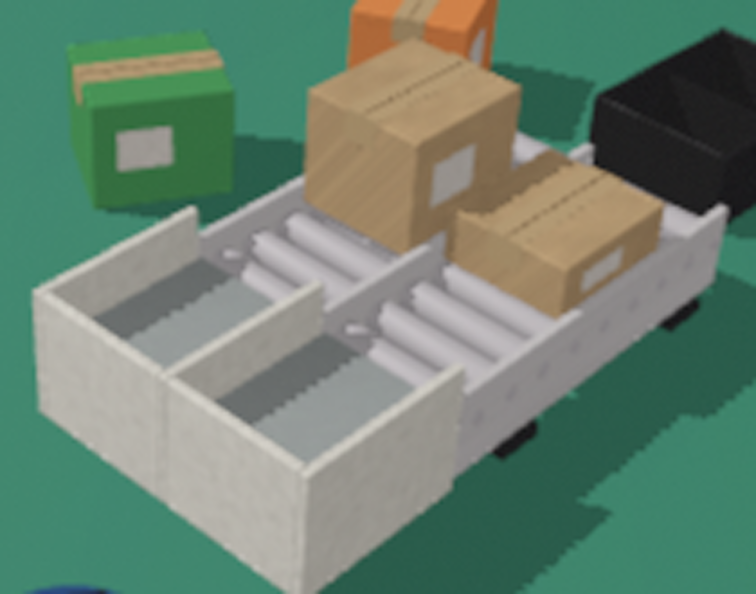

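The crops confirm it: the tall carton is in the far lane (top corners at crop c1 (445,68), (640,82), (630,252), (433,237)), and the flat one is in the near lane. Next I fit the track pose and work out the approach.

```bash
python3 - <<'E'
import pickle,numpy as np
from scipy.optimize import least_squares
from h import *
s=pickle.load(open("s.pkl","rb"))
px=lambda c:np.array(c)/3.7+[165,190]-.36
ps=lambda c:np.array(c)/3.6+[215,155]-.36
# track pts
T=[(95,None,.08)]
obs=[("top",px((66,38)),(89,175,80)),("top",px((32,408)),(-89,175,80)),("top",px((282,52)),(92,70,80)),("top",px((267,238)),(0,70,80)),("top",px((251,430)),(-92,70,80)),("top",px((730,180)),(46,-160,50)),("top",px((718,365)),(-46,-160,50))]
W=lambda p,P:np.array([p[0]+np.cos(p[2])*P[0]/1e3-np.sin(p[2])*P[1]/1e3,p[1]+np.sin(p[2])*P[0]/1e3+np.cos(p[2])*P[1]/1e3,P[2]/1e3])
f=lambda p:np.concatenate([proj(s[c],W(p,P))[0]-uv for c,uv,P in obs])
r=least_squares(f,[.53,-.03,-.05]);p=r.x;print(p,np.round(r.fun.reshape(-1,2),1).tolist())
cs=np.array([ray(s["top"],px(c),.125) for c in((445,68),(640,82),(630,252),(433,237))])
L=lambda w:np.array([[np.cos(p[2]),np.sin(p[2])],[-np.sin(p[2]),np.cos(p[2])]])@(np.array(w)[:2]-p[:2])*1e3
print([L(c).round(1) for c in cs],L(cs.mean(0)))
for y in (-160,-130,-110,74): print(y,W(p,(46,y,0)))
np.save("track.npy",p)
E
```

```text
[ 0.53080998 -0.02935408 -0.05619238] [[-0.5, 0.2], [-0.2, -0.1], [-0.5, -0.8], [-0.6, 0.1], [-0.4, 0.1], [1.0, 0.2], [1.2, 0.2]]
[array([84.7, -9.4]), array([ 85.1, -99.9]), array([   6.6, -100.4]), array([ 6.6, -9.6])] [ 45.75757915 -54.82968902]
-160 [ 0.56775132 -0.19168503  0.        ]
-130 [ 0.56943621 -0.16173238  0.        ]
-110 [ 0.57055947 -0.14176395  0.        ]
74 [0.58089342 0.04194563 0.        ]
```

```bash
cat > where.py <<'E'
import numpy as np
from station import ctrl
from scipy.spatial.transform import Rotation as Ro
p=np.load("track.npy");st=ctrl.state();e=np.array(st["ee_pos"]);q=st["tcp_rot"]
c,s=np.cos(p[2]),np.sin(p[2]);d=e-[p[0],p[1],0]
R=Ro.from_quat([q[1],q[2],q[3],q[0]]).as_matrix()
print("t",st["time"],"track mm",np.round([(c*d[0]+s*d[1])*1e3,(-s*d[0]+c*d[1])*1e3,e[2]*1e3],1),"yaw err",round(np.arctan2(R[1,0],R[0,0])-np.pi/2-p[2],4),"z",R[:,2].round(3),"F",np.round(st["force"],1),"w",st["width"])
E
python3 -m inch '[[0,0,0,-0.928],[0,0,0,-0.928],[0,0,0,-0.928],[0,0,0,-0.928],[0,0,0,-0.928],[0,0,0,-0.928],[0,0,0,-0.928],[0,0,0,-0.928],[0,0,0,-0.928],[0,0,0,-0.928],[0,0,0,0],[0,0,0,0]]' 0.35 && python3 where.py
```

```text
time: 1.1
ee_pos: [0.2438, -0.5752, 0.3033]
tcp_rot: [-0.0, 0.728, 0.686, 0.0]
force: [-0.4, 0.3, 0.0]
width: 0.0299
grip_force: 0.0
t 1.1 track mm [-255.9 -561.1  303.3] yaw err -0.003 z [-0.     0.001 -1.   ] F [-0.4  0.3  0. ] w 0.029869091301013825
```

```bash
python3 -m inch '[[0.3,0.2,0,0],[0.6,0.44,0,0],[0.6,0.44,0,0],[0.6,0.44,0,0],[0.6,0.44,0,0],[0.6,0.44,0,0],[0.6,0.44,0,0],[0.6,0.44,0,0],[0.6,0.44,0,0],[0.6,0.44,0,0],[0.6,0.44,0,0],[0.6,0.44,0,0],[0.6,0.44,0,0],[0.6,0.44,0,0],[0.6,0.44,0,0],[0.6,0.44,0,0],[0.6,0.44,0,0],[0.5,0.3,0,0],[0,0,0,0],[0,0,0,0]]' && python3 where.py
```

```text
time: 2.77
ee_pos: [0.5687, -0.1752, 0.3037]
tcp_rot: [-0.0, 0.726, 0.688, -0.0]
force: [-0.7, 0.3, -0.7]
width: 0.03
grip_force: 0.0
t 2.7667 track mm [  46.  -143.4  303.7] yaw err 0.0016 z [-0.001  0.    -1.   ] F [-0.7  0.3 -0.7] w 0.029975640011018562
```

```bash
python3 -m inch '[[-0.05,0,0.3,0],[0,0,0.5,0],[0,0,0.5,0],[0,0,0.5,0],[0,0,0.5,0],[0,0,0.5,0],[0,0,0.4,0],[0,0,0.3,0],[0,0,0.3,0],[0,0,0.24,0],[0,0,0,0],[0,0,0,0]]' && python3 where.py && python3 - <<'E'
from station import ctrl
import cv2
im=ctrl.snapshot("side")["img"]
cv2.imwrite("pics/s1.png",cv2.resize(im[120:330,200:480],None,fx=2.8,fy=2.8,interpolation=2))
E
```

```text
time: 3.77
ee_pos: [0.5681, -0.1793, 0.1419]
tcp_rot: [-0.0, 0.727, 0.687, -0.0]
force: [0.9, -0.6, 0.4]
width: 0.0298
grip_force: 0.0
t 3.7667 track mm [  45.6 -147.6  141.9] yaw err -0.0007 z [-0.001  0.    -1.   ] F [ 0.9 -0.6  0.4] w 0.02978520004080293
```

View pics/s1.png

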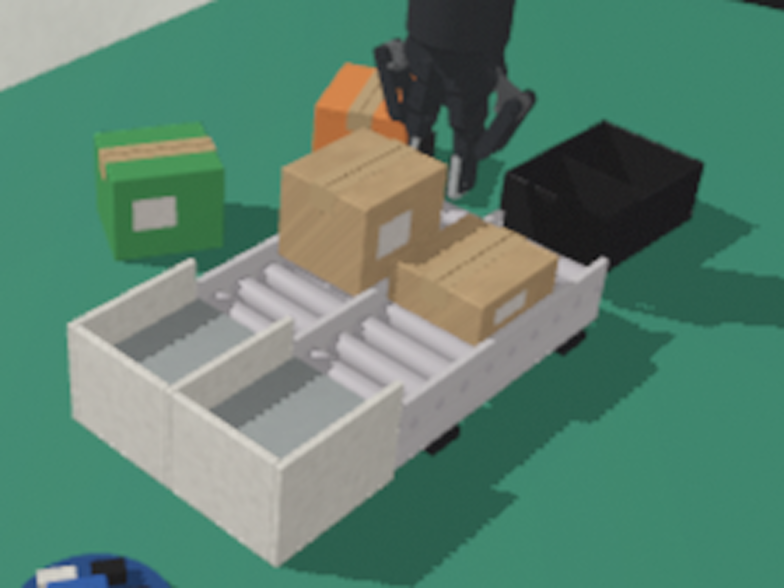

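The side crop shows the fingertip (455,180) low behind the tall carton (365,210), clear of the rails and the flat carton (480,280). Now I close the gap slowly and start pushing.

```bash
python3 -m inch '[[0.1,0,0,0],[0.15,0,0,0],[0.15,0,0,0],[0.1,0,0,0],[0.05,0,0,0],[0.03,0,0,0],[0.03,0,0,0],[0.03,0,0,0],[0.03,0,0,0],[0.03,0,0,0],[0.03,0,0,0],[0.03,0,0,0],[0.03,0,0,0],[0.03,0,0,0],[0.03,0,0,0],[0.03,0,0,0],[0.03,0,0,0],[0.04,0,0,0],[0.04,0,0,0],[0.04,0,0,0]]' && python3 where.py && python3 -m inch '[[0.05,0,0,0],[0.05,0,0,0],[0.05,0,0,0],[0.05,0,0,0],[0.05,0,0,0],[0.05,0,0,0],[0.05,0,0,0],[0.05,0,0,0],[0.05,0,0,0],[0.05,0,0,0],[0.05,0,0,0],[0.05,0,0,0],[0.05,0,0,0],[0.05,0,0,0],[0.05,0,0,0],[0.05,0,0,0],[0.05,0,0,0],[0.05,0,0,0],[0.05,0,0,0],[0.05,0,0,0]]' && python3 where.py && python3 - <<'E'
from station import ctrl
import cv2
from h import *
s=ctrl.snapshot("side")
cv2.imwrite("pics/s2.png",cv2.resize(s["img"][120:330,200:480],None,fx=2.8,fy=2.8,interpolation=2))
E
```

```text
time: 5.48
ee_pos: [0.5707, -0.1379, 0.1423]
tcp_rot: [0.0, 0.727, 0.687, -0.0]
force: [-0.1, -1.1, 0.7]
width: 0.0298
grip_force: 0.0
t 5.4833 track mm [  45.9 -106.1  142.3] yaw err -0.0002 z [ 0. -0. -1.] F [-0.1 -1.1  0.7] w 0.029842410501928377
time: 7.15
ee_pos: [0.5729, -0.0979, 0.1423]
tcp_rot: [0.0, 0.727, 0.687, 0.0]
force: [0.0, 0.2, -0.3]
width: 0.0298
grip_force: 0.0
t 7.15 track mm [ 45.9 -66.  142.3] yaw err -0.0002 z [ 0. -0. -1.] F [ 0.   0.2 -0.3] w 0.029822250023267147
```

View pics/s2.png

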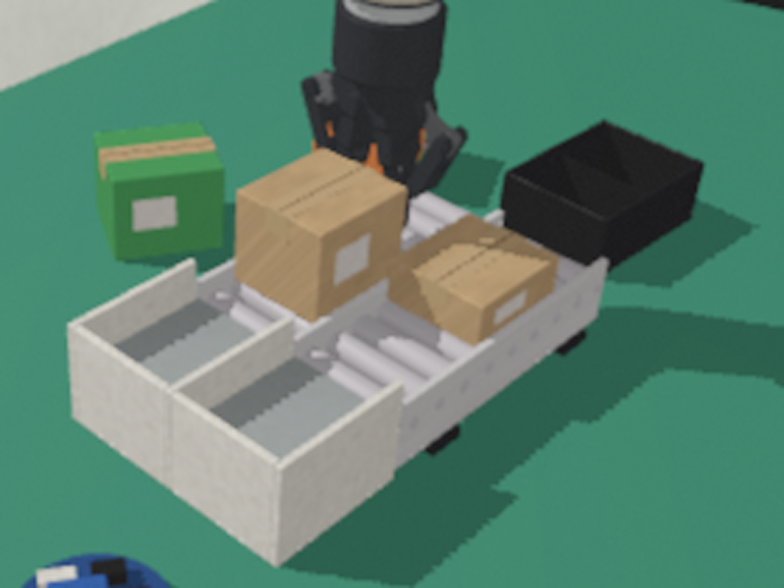

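The carton is rolling upright and square ahead of the fingers (top centre (320,185)), and the flat one hasn't moved. I keep pushing.

```bash
python3 -m inch '[[0.05,0,0,0],[0.05,0,0,0],[0.05,0,0,0],[0.05,0,0,0],[0.05,0,0,0],[0.05,0,0,0],[0.05,0,0,0],[0.05,0,0,0],[0.05,0,0,0],[0.05,0,0,0],[0.05,0,0,0],[0.05,0,0,0],[0.05,0,0,0],[0.05,0,0,0],[0.05,0,0,0],[0.05,0,0,0],[0.05,0,0,0],[0.05,0,0,0],[0.05,0,0,0],[0.05,0,0,0]]' | grep force && python3 where.py && python3 -m inch '[[0.05,0,0,0],[0.05,0,0,0],[0.05,0,0,0],[0.05,0,0,0],[0.05,0,0,0],[0.05,0,0,0],[0.05,0,0,0],[0.05,0,0,0],[0.05,0,0,0],[0.05,0,0,0],[0.05,0,0,0],[0.05,0,0,0],[0.05,0,0,0],[0.05,0,0,0],[0.05,0,0,0],[0.05,0,0,0],[0.05,0,0,0],[0.05,0,0,0],[0.05,0,0,0],[0.05,0,0,0]]' | grep force && python3 where.py
```

```text
force: [0.0, -0.4, 0.1]
grip_force: 0.0
t 8.8667 track mm [ 45.9 -26.  142.3] yaw err -0.0002 z [ 0. -0. -1.] F [ 0.  -0.4  0.1] w 0.029862383918537294
force: [-1.0, -2.1, 0.1]
grip_force: 0.0
t 10.5333 track mm [ 45.9  13.9 142.3] yaw err -0.0002 z [-0. -0. -1.] F [-1.  -2.1  0.1] w 0.029766027287237845
```

```bash
python3 -m inch '[[0.05,0,0,0],[0.05,0,0,0],[0.05,0,0,0],[0.05,0,0,0],[0.05,0,0,0],[0.05,0,0,0],[0.05,0,0,0],[0.05,0,0,0],[0.05,0,0,0],[0.05,0,0,0],[0.05,0,0,0],[0.05,0,0,0],[0.05,0,0,0],[0.05,0,0,0],[0.05,0,0,0],[0.05,0,0,0],[0.05,0,0,0],[0.05,0,0,0],[0.05,0,0,0],[0.05,0,0,0]]' | grep force && python3 where.py && python3 - <<'E'
from station import ctrl
import cv2
s=ctrl.snapshot("side")
cv2.imwrite("pics/s3.png",cv2.resize(s["img"][120:330,200:480],None,fx=2.8,fy=2.8,interpolation=2))
E
```

```text
force: [-0.2, -0.6, -0.1]
grip_force: 0.0
t 12.2 track mm [ 45.9  54.  142.3] yaw err -0.0002 z [-0. -0. -1.] F [-0.2 -0.6 -0.1] w 0.029794451554116697
```

View pics/s3.png

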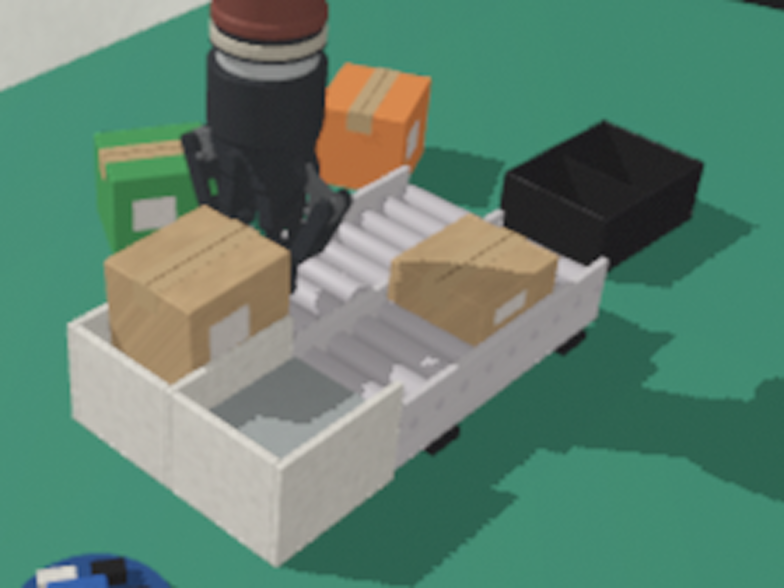

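The carton stands upright in the bay mouth, with about 20 mm left between its front and the end wall (120,340). I creep the rest of the way while watching the force.

```bash
python3 -m inch '[[0.03,0,0,0],[0.03,0,0,0],[0.03,0,0,0],[0.03,0,0,0],[0.03,0,0,0],[0.03,0,0,0],[0.03,0,0,0],[0.03,0,0,0],[0.03,0,0,0],[0.03,0,0,0],[0.03,0,0,0],[0.03,0,0,0]]' | grep force && python3 where.py; python3 -m inch '[[0.02,0,0,0],[0.02,0,0,0],[0.02,0,0,0]]' >/dev/null; python3 where.py
```

```text
force: [-0.6, -2.5, -0.9]
grip_force: 0.0
t 13.25 track mm [ 45.9  68.3 142.3] yaw err -0.0002 z [ 0.  0. -1.] F [-0.6 -2.5 -0.9] w 0.029866960663161808
t 13.5 track mm [ 45.9  70.6 142.3] yaw err -0.0002 z [-0. -0. -1.] F [ 0.4 -1.4  0.5] w 0.029907789674078995
```

```bash
for i in 1; do python3 -m inch '[[0.02,0,0,0],[0.02,0,0,0]]' >/dev/null; python3 where.py; python3 -m inch '[[0.02,0,0,0],[0.02,0,0,0]]' >/dev/null; python3 where.py;  done
```

```text
t 13.6667 track mm [ 45.9  72.2 142.3] yaw err -0.0002 z [-0. -0. -1.] F [-0.2 -2.   0.1] w 0.02987190989734916
t 13.8333 track mm [ 45.9  73.8 142.3] yaw err -0.0002 z [-0.  0. -1.] F [-0.  -0.7 -0.7] w 0.02972862579376939
```

```bash
python3 -m inch '[[0.02,0,0,0],[0.02,0,0,0]]' >/dev/null; python3 where.py; python3 - <<'E'
from station import ctrl
import cv2
a=ctrl.snapshot("side")["img"][190:260,215:315];b=ctrl.snapshot("top")["img"][190:260,165:265]
cv2.imwrite("pics/s4.png",cv2.hconcat([cv2.resize(x,None,fx=4,fy=4,interpolation=2) for x in(a,b)]))
E
```

```text
t 14.0 track mm [ 45.9  74.6 142.4] yaw err 0.0004 z [-0.    -0.002 -1.   ] F [-1.1 -6.   1.4] w 0.030185905553675976
```

View pics/s4.png

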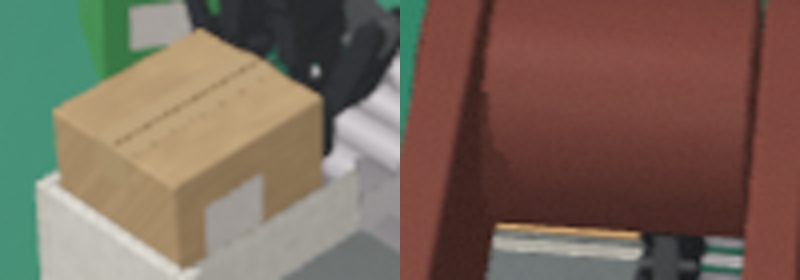

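The carton is close to the end wall, the force has risen to 6 N and the arm is lagging, all at the expected y of 74. One small press will confirm contact with the wall.

```bash
python3 -m inch '[[0.02,0,0,0],[0,0,0,0]]' >/dev/null; python3 where.py
```

```text
t 14.2667 track mm [ 45.9  74.6 142.5] yaw err 0.0003 z [-0.001 -0.003 -1.   ] F [-0.7 -7.3  1.1] w 0.029941440328869584
```

Position has stalled at 74.6 with the force rising, so the carton is against the wall. I back off, lift and check.

```bash
python3 -m inch '[[-0.03,0,0,0],[-0.06,0,0,0],[-0.15,0,0,0],[-0.3,0,0,0],[-0.4,0,0,0],[-0.4,0,0,0],[-0.2,0,-0.2,0],[0,0,-0.5,0],[0,0,-0.6,0],[0,0,-0.6,0],[0,0,-0.6,0],[0,0,-0.6,0],[-0.6,0,-0.4,0],[-0.6,0,0,0],[-0.6,0,0,0],[-0.6,0,0,0],[-0.6,0,0,0],[-0.6,0,0,0],[-0.6,0,0,0],[-0.3,0,0,0]]' >/dev/null; python3 where.py; python3 - <<'E'
from station import ctrl
import cv2
a=ctrl.snapshot("side")["img"][180:310,215:405];b=ctrl.snapshot("top")["img"][190:320,165:355]
cv2.imwrite("pics/s5.png",cv2.vconcat([cv2.resize(x,(438,300),interpolation=2) for x in(a,b)]))
E
```

```text
t 15.9333 track mm [  45.8 -168.1  283.2] yaw err -0.0023 z [ 0.001 -0.001 -1.   ] F [-0.3  0.2 -0.5] w 0.03000594733466587
```

View pics/s5.png

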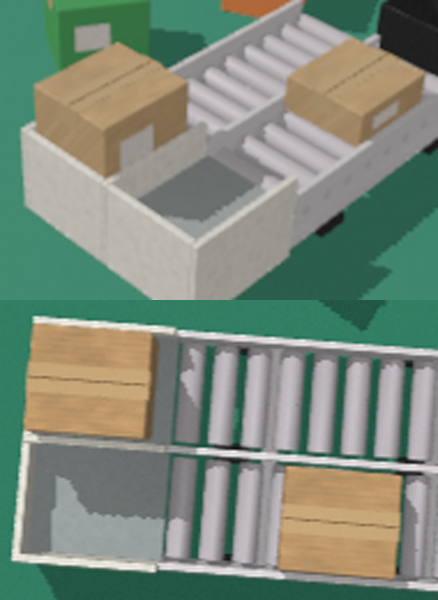

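The tall carton sits square in its bay against the end wall (top half (105,110), bottom half (90,380)). The flat carton is still in place (340,520), and the gripper is clear.

```bash
python3 -m inch '[[0,0,0,0],[0,0,0,0],[0,0,0,0]]' >/dev/null; python3 -c "
from station import ctrl
print(ctrl.finish_job())"
```

```text
the job is handed in; nothing more can be done
None
```

The tall carton is fully in its bay against the end wall, the flat carton was not moved, the gripper is clear, and the job was handed in at about 16 s.

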